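# Slide the bath thermometer along its bent guide wire and lock it

## Task

Slide the blue thermometer collar along the bent guide wire, round both corners, and push it home over the heating bath until the red rubber buffer visibly gives, never forcing it against the wire or buffer. Then swing the yellow keeper fully across behind the collar's fin so that it is locked in, let go, and leave the bottle, jar, beaker and the bath as they stand.

Things in the scene. Friction and masses are not known exactly. Their poses are not given: they have to be found in the camera images.
- rail: Foot plate (90 x 90 x 14) with steel post (d 18). Origin: underside of the plate, below the post; x = travel direction of the wire's first leg, z up. Nominal wire in this frame, in plan: (0,0) straight to a corner at (130,0), 60 degrees left, to a corner at (190,104), 60 degrees right, along +x to the buffer's face at (335,104); each corner rounded with radius 40.
- wire_start (a point): Post top: the d 8 steel wire starts here, centre line 180 above the bench, level all along. It is hand-bent: the first corner may come up to 18 mm sooner or later, the third leg be 15 mm shorter or longer, each corner be off by up to 0.12 rad, and leg two be kinked midway by up to 0.12 rad. Only the first leg and home are measured; feel the rest. It does not yield. Pieces: rail, bend1, leg2, bend2, leg3, tail.
- collar: Loose blue ring on the wire, 130 to 210 g, origin at the ring's centre, x = bore axis towards the stop, z up. Bore 12 (octagonal): 2 mm play all round the wire; hanging free its centre is 2 mm below the wire's. Ring 14 long, 24 outside. A black thermometer head (d 28) hangs to 66 below the origin. It starts on the first leg and swings a little. Keep its force on wire, buffer and keeper under 15 N.
- fin (a point): Centre of the blue fin on top of the collar, the place to grip: 12 thick along the collar's x, 24 wide along y, 36 high; its top is 46 above and this centre 28 above the ring's centre. Fingers ahead of and behind the fin clear the stop if their tips stay 15 or more above the wire's centre line.
- home (a point): Point on the wire's centre line at its far end (its axes: x = along the third leg towards the buffer, z up): where the ring's centre is when the ring just touches the buffer's unpressed face (7 mm before that face).
- buffer (a joint): Travel (m) of the red rubber buffer (d 23) at the end of the wire, 0 unpressed, up to 0.006; grows as the collar presses it; spring about 2 N per mm, it springs back when let go.
- keeper (a joint): Angle (rad) of the yellow keeper bar: 0 open (parallel to the third leg, pointing back to the corner), 1.57 closed (across above the wire, behind the fin); starts at 0 to 0.25. Turns clockwise seen from above about keeper_pivot; friction 0.05 N m; stays where left. Closes only if the collar is home; about 4 mm are then free between fin and bar.
- keeper_pivot (a point): Keeper's vertical pivot axis at the height of the bar's centre, 30 mm above the wire's centre line, 48 mm right of the third leg (home's -y) and 15 mm before home along it. The bar is 10 wide, 8 high and reaches 66 from the pivot.
- keeper_peg (a point): Centre of the top of the black upright peg (d 12, its free length 42 above the bar) that stands on the keeper bar 45 mm from the pivot; its top is 76 mm above the wire's centre line, while the top of the fin is 46 above the collar's origin. Push or pinch it.
- bath: Fixed round steel heating bath, d 184, rim 85 high, under the far end of the wire; origin under its centre. Leave alone.
- amber_bottle: Amber capped bottle, d 56, 120 high, standing; origin at underside. Bystander.
- jar: White jar with green lid, d 52, 70 high, standing; origin at underside. Bystander.
- beaker: Glass beaker, d 60, 75 high, standing; origin at underside. Bystander.

How it is judged:
By the outcome, as a careful person would: the job done as asked, in the order asked, and still so for the second after the job is handed in, with the robot touching nothing.
It also fails if it takes over 72 s, if anything falls off the work surface, if the arm or the gripper's body presses on something with over 40 N, if the wrist force passes 120 N, or if a joint passes its speed limit or range.

## Robot

A 6-joint arm with a two-finger parallel gripper is mounted at the origin on the work surface. World frame = base frame: x ahead of the robot, y to its left, z up, the work surface at z = 0. Lengths are in m, angles in rad, forces in N, time in s.
With the tool pointing down it reaches from about 0.2 to 0.875 m from the base axis. Payload 3.4 kg.
Tool frame: the origin (TCP) lies between the finger pads; the fingertips stand 25 mm ahead of it and the grasp point (between the pads) lies 6 mm ahead of it (r.nose_length is the z of the fingertips in the tool frame, in m); z points along the fingers, x is the direction in which the jaws open and shut, and the axes are right-handed (so a half turn about z gives the same grasp; the last joint's range is limited). The gripper opens to 94 mm and grips with 3 to 60 N. Pads are 16 mm wide; open, the fingers measure 119 mm over their backs; the gripper's body (75 mm by 177 mm) begins 78 mm behind the grasp point.
Start: joints at [-1.257, 0.276, 1.505, -0, 1.361, -0.121], TCP at [0.242, -0.522, 0.23] pointing down, gripper open.
Joint ranges: [-2.89, 2.89], [-0.75, 2.08], [0.22, 2.7], [-1.18, 4.32], [0.11, 2.71], [-2.7, 2.7]. Speed limits (rad/s): [2.57, 2.57, 3.14, 3.14, 3.14, 3.14].

## Interface

Orientations are given as a unit quaternion [w, x, y, z].
In Python, from plant import r, gripper_to, inverse_kinematics, vision, models, telemetry gives the robot as it stands. Calls block until the motion is done:
- r.move_to(position, orientation): joint-space move of the TCP to a pose.
- r.move_l(position, rot=None, vel=0.15, guard=None): straight line of the TCP; rot=None keeps the orientation; vel is the mean speed in m/s. With guard (N) it stops when the force on the tool has changed by that much, and returns True; else False.
- r.movej(angles): joint-space move.
- gripper_to(opening, f_grip=None): finger opening in m; f_grip is the grip in N (None keeps the last); returns when the fingers have stopped.
- r.hold(seconds).
- inverse_kinematics(position, orientation): joint angles nearest the present ones, or None.
- vision.snapshot(name): name is "side" or "top" or "wrist"; returns the picture (384x512x3 uint8, red, green, blue); there is no depth.
- vision.get_calibration(name): a dict with "fx", "fy", "cx", "cy" (pixels), "position" and "orientation" of the camera in the world. Camera axes: x right, y down, z forward; pixel columns grow to the right and rows downward; lengths in m; the calibration is good to about 2 mm. A picture is of the moment at which its call begins: read the wrist's pose just before it. get_calibration takes no time and is no camera call; for the wrist camera it gives the pose at the moment of the call.
A pose or a line that the arm cannot do raises r.PlanningError and nothing moves.
- r.sign_off(): hands the job in, once; it reports no verdict.
Trained networks look in the newest picture that a camera, given by its name, has taken for a name from the list of things; names that differ only in an ending like _2 or _b are one class to them, and where a whole thing is asked for, a point or a joint stands for the part that bears it (a point fixed in the world has none). Each returns a list of dicts, best first, with "score" (0 to 1); they miss things now and then, are a little off and sometimes report something else, mostly with a low value. They report only what shows in the picture. A call takes as long as a camera call.
- models.boxes_of(thing, camera): "at" ([x, y, z] in m, in world coordinates, good to about 4 mm: the middle of the surface that is visible of it).
- models.regions_of(thing, camera): "pixels" (384x512 bool, what is visible of it).
- models.mark_of(thing, camera): "at" ([x, y, z] in m, in world coordinates, good to about 4 mm: a listed point, or the origin of a listed thing).
Readings, each from a call of its own:
- telemetry.current_t(): time.
- telemetry.current_joints(): joint angles.
- telemetry.current_dq(): joint speeds.
- telemetry.current_joint_efforts(): joint torques, N m.
- telemetry.current_ee_pos(): TCP position.
- telemetry.current_tool_rot(): TCP orientation.
- telemetry.current_wrist_force(): force on the tool from outside, world axes, zero at the start.
- telemetry.current_torque(): the same for the moment, N m.
- telemetry.current_opening(): finger opening in m.
Only numpy, scipy, OpenCV 4.12 (cv2) and the standard library are available. Lean on these libraries where they do the work, as an engineer would, in place of code of your own. Each camera call takes 0.05 s, during which the arm holds its last target.

## Working session

There is one attempt and no reset: what is moved stays moved. The work goes in short steps, each a Python script; the robot and the scene stay as the last script left them, time stands still between calls to the robot, and variables do not carry over. Pictures are saved under pics/ and viewed, and the job is handed in when it is done.

```bash
ls; mkdir -p pics
python3 - <<'E'
from plant import r, gripper_to, inverse_kinematics, vision, models, telemetry
import cv2
for n in ("side","top","wrist"):
    im=vision.snapshot(n); cv2.imwrite(f"pics/{n}0.png",im[:,:,::-1])
    c=vision.get_calibration(n); print(n,c)
    for t in ("wire_start","collar","fin","home","keeper_pivot","keeper_peg","rail","bath","amber_bottle","jar","beaker"):
        m=models.mark_of(t,n)
        print(t,[(d['at'],round(d['score'],2)) for d in m[:2]])
print(telemetry.current_t(), telemetry.current_ee_pos(), telemetry.current_tool_rot(),telemetry.current_opening())
E
```

```text
pics
side {'fx': 466.466729115384, 'fy': 466.466729115384, 'cx': 249.01875110295347, 'cy': 200.91509199432278, 'position': array([0.31009341, 0.7705129 , 0.78511207]), 'orientation': array([ 0.07477953, -0.16692659,  0.88444677, -0.42929878])}
wire_start [([0.4949, 0.1873, 0.1796], 0.81)]
collar [([0.4868, 0.1242, 0.1791], 0.71)]
fin [([0.4896, 0.1253, 0.203], 0.92)]
home [([0.5998, -0.1545, 0.176], 0.58), ([0.4882, 0.1262, 0.2023], 0.42)]
keeper_pivot [([0.5544, -0.1405, 0.2051], 0.58)]
keeper_peg [([0.5651, -0.0951, 0.2554], 0.47)]
rail [([0.4921, 0.1866, 0.0012], 0.82)]
bath [([0.5966, -0.1252, -0.0009], 0.78), ([0.4918, 0.1856, 0.0002], 0.36)]
amber_bottle [([0.6323, 0.132, 0.0005], 0.84)]
jar [([0.6557, 0.0246, 0.0026], 0.89)]
beaker [([0.6067, 0.19, 0.0018], 0.83), ([0.554, -0.14, 0.2065], 0.31)]
top {'fx': 451.4597005110546, 'fy': 451.4597005110546, 'cx': 253.52034832087529, 'cy': 190.45472784251845, 'position': array([0.4545169 , 0.04542854, 1.1505748 ]), 'orientation': array([-0.04231325,  0.70942722, -0.70205932,  0.04511448])}
wire_start [([0.4919, 0.182, 0.1859], 0.7)]
co
[... 319 characters left out ...]
), ([0.5611, -0.098, 0.255], 0.57)]
bath [([0.5994, -0.1225, -0.0016], 0.65)]
amber_bottle [([0.6317, 0.1344, -0.0003], 0.78)]
jar [([0.6577, 0.0345, -0.0001], 0.84)]
beaker [([0.6083, 0.1881, -0.0007], 0.94)]
wrist {'fx': 273.0964577137832, 'fy': 273.0964577137832, 'cx': 251.31953891072277, 'cy': 189.32038453822574, 'position': array([ 0.31797864, -0.48701922,  0.38507826]), 'orientation': array([ 0.12054325,  0.83434235, -0.53235457, -0.07707646])}
wire_start []
collar []
fin []
home []
keeper_pivot []
keeper_peg []
rail []
bath []
amber_bottle []
jar []
beaker []
1.8 [ 0.24222243 -0.52152693  0.23049567] [ 2.59668945e-05  8.42984117e-01 -5.37938451e-01  4.27793987e-05] 0.09387780607007101
```

Run:
```python
import cv2
im=cv2.imread("pics/top0.png")[80:330,120:460]; cv2.imwrite("pics/top0c.png",cv2.resize(im,(800,588),interpolation=cv2.INTER_CUBIC))
im=cv2.imread("pics/side0.png")[60:384,60:492]; cv2.imwrite("pics/side0c.png",cv2.resize(im,(800,600),interpolation=cv2.INTER_CUBIC))
```

```text
(no output)
```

View pics/top0c.png

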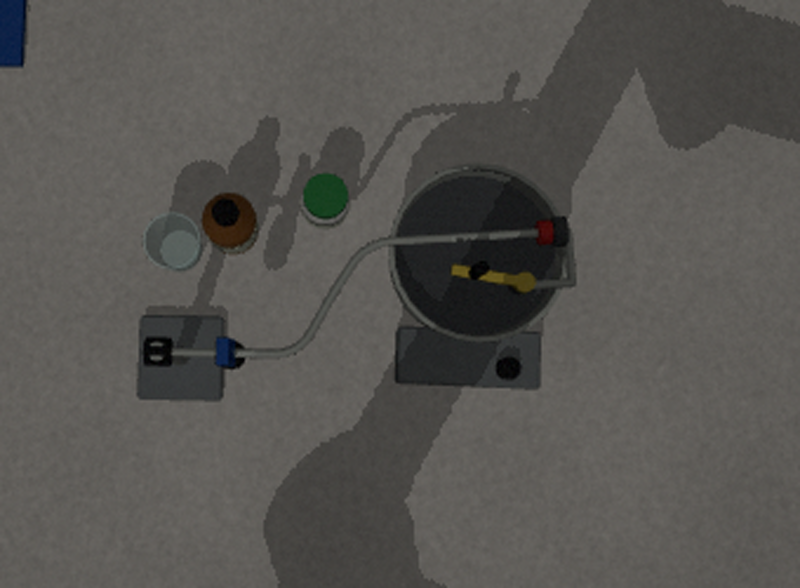

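View pics/side0c.png

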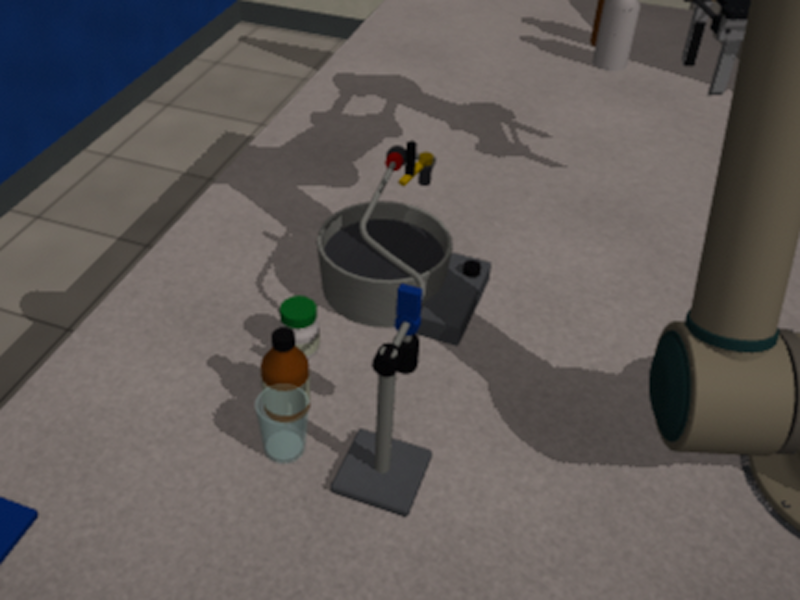

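```bash
cat > h.py <<'E'
from plant import r, gripper_to, inverse_kinematics, vision, models, telemetry
import numpy as np, cv2
from scipy.spatial.transform import Rotation as Rt
def q(psi): return np.array([0,np.cos(psi/2),np.sin(psi/2),0])
def proj(c,P):
    w,x,y,z=c['orientation']; R=Rt.from_quat([x,y,z,w]).as_matrix()
    p=(np.atleast_2d(P)-c['position'])@R
    return np.c_[c['fx']*p[:,0]/p[:,2]+c['cx'], c['fy']*p[:,1]/p[:,2]+c['cy']]
def ray(c,uv,z):
    w,x,y,zz=c['orientation']; R=Rt.from_quat([x,y,zz,w]).as_matrix()
    uv=np.atleast_2d(uv); d=np.c_[(uv[:,0]-c['cx'])/c['fx'],(uv[:,1]-c['cy'])/c['fy'],np.ones(len(uv))]@R.T
    return c['position']+d*((z-c['position'][2])/d[:,2])[:,None]
E
python3 - <<'E'
from h import *
import pickle
D={}
names=("bend1","leg2","bend2","leg3","tail")
r.move_to([.50,-.08,.36],q(-1.57)); 
for i,p in enumerate(([.50,-.08,.36],[.46,.08,.36])):
    if i: r.move_l(p,vel=.3)
    c=vision.get_calibration("wrist"); im=vision.snapshot("wrist"); cv2.imwrite(f"pics/w{i+1}.png",im[:,:,::-1])
    reg={n:models.regions_of(n,"wrist") for n in names+("rail","keeper","buffer","collar")}
    D[f"w{i}"]=(c,im,reg)
    for t in ("wire_start","collar","fin","home","keeper_pivot","keeper_peg"):
        m=models.mark_of(t,"wrist"); print(t,[(d['at'],round(d['score'],2)) for d in m[:2]])
    print({n:(round(v[0]['score'],2),v[0]['pixels'].sum()) if v else None for n,v in reg.items()})
    print(c['position'],telemetry.current_t(),telemetry.current_wrist_force())
for n in ("side","top"):
    c=vision.get_calibration(n); im=vision.snapshot(n); D[n]=(c,im,{})
pickle.dump(D,open("D.pkl","wb"))
E
```

```text
Traceback (most recent call last):
ValueError: it knows: amber_bottle, bath, beaker, buffer, collar, fin, home, jar, keeper, keeper_peg, keeper_pivot, rail, wire_start
```

Run:
```python
from h import *
import pickle
D={}
for i,p in enumerate(([.50,-.08,.36],[.46,.08,.36])):
    r.move_l(p,vel=.3) if i else None
    c=vision.get_calibration("wrist"); im=vision.snapshot("wrist"); cv2.imwrite(f"pics/w{i+1}.png",im[:,:,::-1])
    reg={n:models.regions_of(n,"wrist") for n in ("rail","keeper","buffer","collar")}
    D[f"w{i}"]=(c,im,reg)
    for t in ("wire_start","collar","fin","home","keeper_pivot","keeper_peg"):
        m=models.mark_of(t,"wrist"); print(t,[(d['at'],round(d['score'],2)) for d in m[:2]])
    print({n:(round(v[0]['score'],2),v[0]['pixels'].sum()) if v else None for n,v in reg.items()})
    print(c['position'],telemetry.current_t(),telemetry.current_wrist_force())
for n in ("side","top"):
    c=vision.get_calibration(n); im=vision.snapshot(n); D[n]=(c,im,{})
pickle.dump(D,open("D.pkl","wb"))
```

```text
wire_start [([0.4883, 0.1847, 0.1795], 0.58)]
collar [([0.4879, 0.1215, 0.1764], 0.91)]
fin [([0.4908, 0.1267, 0.2058], 0.68)]
home [([0.6032, -0.1551, 0.1796], 0.94)]
keeper_pivot [([0.5549, -0.1392, 0.2132], 0.71)]
keeper_peg [([0.5615, -0.0969, 0.2541], 0.72), ([0.5562, -0.1418, 0.2142], 0.26)]
{'rail': (0.72, np.int64(2669)), 'keeper': (0.63, np.int64(849)), 'buffer': (0.71, np.int64(667)), 'collar': (0.86, np.int64(1153))}
[ 0.58348646 -0.08112375  0.51416643] 4.3083 [0.62221737 0.54450582 0.14299632]
wire_start [([0.49, 0.1841, 0.1788], 0.81), ([0.5964, -0.1229, -0.0002], 0.54)]
collar []
fin [([0.489, 0.1237, 0.2037], 0.59)]
home [([0.6027, -0.1569, 0.1807], 0.89)]
keeper_pivot [([0.553, -0.1441, 0.2117], 0.67)]
keeper_peg [([0.5602, -0.0943, 0.2572], 0.95)]
{'rail': (0.95, np.int64(2570)), 'keeper': (0.61, np.int64(1104)), 'buffer': (0.76, np.int64(349)), 'collar': (0.86, np.int64(559))}
[0.54361355 0.07944141 0.5146996 ] 5.5583 [-0.09622207 -0.12960722 -0.57903471]
```

View pics/w1.png

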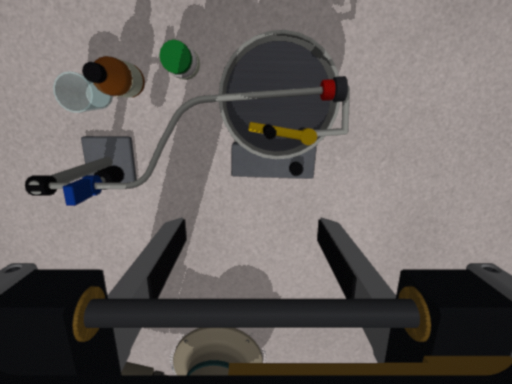

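View pics/w2.png

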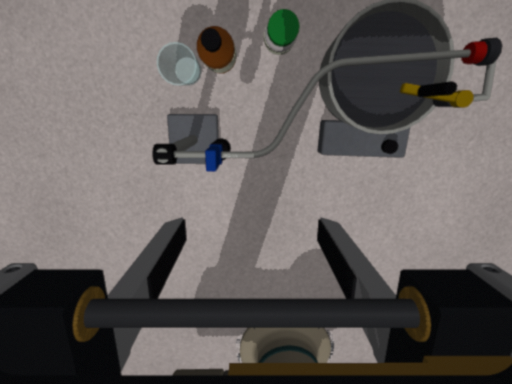

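Run:
```python
import cv2
im=cv2.imread("pics/w1.png")[60:220,20:370]; cv2.imwrite("pics/w1c.png",cv2.resize(im,(800,366),interpolation=cv2.INTER_CUBIC))
im=cv2.imread("pics/w2.png")[20:180,140:510]; cv2.imwrite("pics/w2c.png",cv2.resize(im,(800,346),interpolation=cv2.INTER_CUBIC))
```

```text
(no output)
```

View pics/w1c.png

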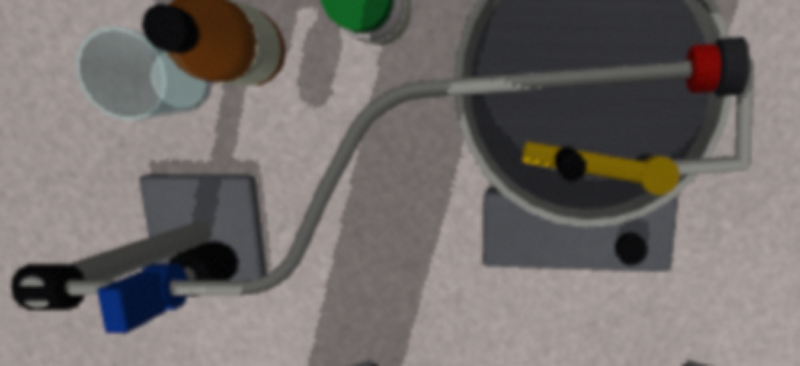

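View pics/w2c.png

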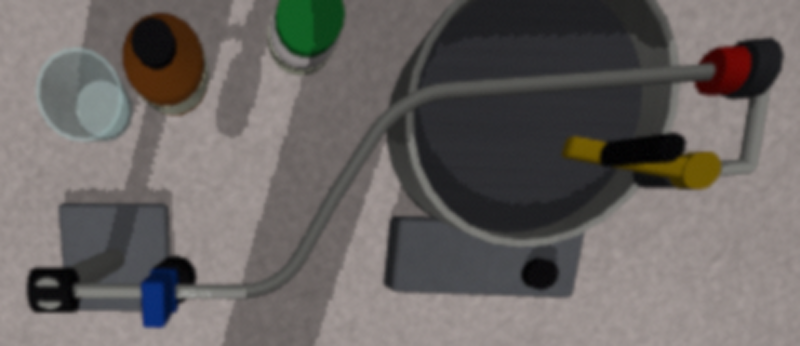

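```bash
cat > fit.py <<'E'
from h import *
import pickle
from scipy.optimize import least_squares
from scipy.ndimage import map_coordinates
D=pickle.load(open("D.pkl","rb"))
P={'w1':np.array([(80,292),(130,292),(200,292),(230,292),(262,289),(285,275),(303,255),(325,217),(345,183),(362,155),(378,132),(395,112),(415,97),(437,90),(480,88),(550,83),(620,78),(700,71)])/2.162+[140,20],
'w0':np.array([(80,288),(195,289),(235,289),(262,284),(283,270),(298,248),(310,222),(325,185),(342,150),(358,125),(380,100),(405,88),(435,86),(480,85),(560,79),(620,75),(690,69)])/2.286+[20,60]}
def path(p,ds=.001):
    # x0,y0,heading,L1,a1,L2,kink,a2,L3 with R 40 corners; kink midway of leg2
    x,y,h,c1,a1,c2,k,a2,c3=p
    # polyline vertices; round corners
    V=[np.array([x,y])]
    def u(t): return np.array([np.cos(t),np.sin(t)])
    hs=[h,h+a1,h+a1+k,h+a1+k+a2]
    V.append(V[-1]+c1*u(hs[0])); V.append(V[-1]+c2/2*u(hs[1])); V.append(V[-1]+c2/2*u(hs[2])); V.append(V[-1]+c3*u(hs[3]))
    t1=.04*np.tan(abs(a1)/2); t2=.04*np.tan(abs(a2)/2)
    pts=[];ang=[]
    def line(A,hh,L):
        for s in np.arange(0,L,ds): pts.append(A+s*u(hh)); ang.append(hh)
        return A+L*u(hh)
    def arc(A,hh,a):
        n=max(2,int(.04*abs(a)/ds)); sg=np.sign(a)
        C=A+.04*u(hh+sg*np.pi/2)
        for s in np.linspace(0,a,n): pts.append(C-.04*u(hh+s+sg*np.pi/2)); ang.append(hh+s)
        return C-.04*u(hh+a+sg*np.pi/2)
    A=line(V[0],hs[0],c1-t1);A=arc(A,hs[0],a1);A=line(A,hs[1],c2/2-t1);A=line(A,hs[2],c2/2-t2);A=arc(A,hs[2],a2);line(A,hs[3],c3-t2)
    return np.array(pts),np.array(ang)
E
python3 - <<'E'
from fit import *
for k in ('w0','w1'):
    c,im,_=D[k]; im=im.astype(float)
    pts=ray(c,P[k],.18)[:,:2]; print(k,np.round(pts*1000).astype(int).tolist())
    for i in range(1,len(pts)-1):
        t=P[k][i+1]-P[k][i-1]; n=np.array([-t[1],t[0]])/np.hypot(*t)
        o=np.arange(-8,9); uv=P[k][i]+o[:,None]*n
        R,G=[map_coordinates(im[:,:,j],[uv[:,1],uv[:,0]],order=1) for j in (0,1)]
        print(i,(R-G).astype(int), G.astype(int))
E
```

```text
w0 [[489, 169], [488, 105], [488, 82], [491, 67], [499, 55], [512, 45], [526, 37], [546, 27], [564, 16], [576, 7], [589, -5], [595, -18], [596, -33], [596, -56], [599, -97], [601, -127], [604, -162]]
1 [0 0 0 0 0 0 0 0 0 0 3 6 9 9 9 9 9] [ 18  23  28  37  58  83 105 125 135 127 113 124 145 150 151 153 155]
2 [ 0  0 -1  0  0  0  0  0  0  1  4  7  9  9  9  9  9] [ 28  48  67  77  81  88 104 121 130 131 134 145 153 155 155 154 151]
3 [-2 -1 -1 -1 -1  0  0  0  0  0  2  6  8  8  8  8  8] [ 77  75  73  71  70  78  88  92  89  84  90 118 142 147 149 149 150]
4 [8 9 9 8 6 2 0 0 0 0 1 5 7 9 8 9 9] [139 148 151 150 134 103  91  90  86  80  80 100 132 147 149 149 148]
5 [9 9 9 9 6 2 0 0 0 0 2 6 8 8 8 9 9] [158 157 152 145 125  99  90  89  85  80  82 109 141 151 151 149 148]
6 [9 9 9 8 6 1 0 0 0 0 2 5 8 9 9 9 9] [147 144 141 136 119  96  90  89  85  79  85 112 141 152 151 152 151]
7 [9 9 9 9 7 4 1 0 0 0 0 2 5 7 8 8 8] [153 151 149 145 131 107  90  90  89  84  78  82 112 140 148 148 146]
8 [8 9 9 9 8 6 2 0 0 0 0 1 3 6 8 8 7] [148 148 148 148 147 129 100  90  90  87  81  78  90 123 134 120 110]
9 
[... 1955 characters left out ...]
 1 0 0 0 0 1 3 5 5 3 1 0 0] [102 101  95  84  76  81  88  88  82  79  85  93  88  66  56  52  53]
11 [ 7  7  5  4  1  0  0  0  0  0  0 -1  0  0  0  0  0] [104 103  96  84  72  77  86  90  85  76  64  51  44  45  56  68  81]
12 [0 0 0 0 0 0 0 0 0 0 0 0 0 0 0 0 0] [48 58 69 79 83 79 81 87 90 84 75 63 51 45 44 44 44]
13 [0 0 0 0 0 0 0 0 0 0 0 0 0 0 0 0 0] [44 44 44 45 52 69 82 88 87 81 71 60 49 44 44 44 44]
14 [0 0 0 0 0 0 0 0 0 0 0 0 0 0 0 0 0] [43 43 44 51 65 79 87 87 81 72 61 50 45 44 44 43 44]
15 [ 0 -1  0  0  0  0  0  0  0  0  0  0  0  0  0  0  0] [46 46 45 51 66 81 87 85 79 71 60 50 45 45 46 46 46]
16 [0 0 0 0 0 0 0 0 0 0 0 0 0 0 0 0 0] [45 45 46 51 65 81 86 85 79 71 61 50 43 44 44 43 43]
```

```bash
cat >> fit.py <<'E'
def centres(k,p0,every=4):
    c,im,_=D[k]; im=im.astype(float)
    pts,ang=path(p0); W=np.c_[pts,np.full(len(pts),.18)]; uvp=proj(c,W); out=[];idx=[]
    for i in range(2,len(pts)-3,every):
        t=uvp[i+2]-uvp[i-2]; n=np.array([-t[1],t[0]])/np.hypot(*t)
        o=np.arange(-9,9.01,.25); uv=uvp[i]+o[:,None]*n
        R,G=[map_coordinates(im[:,:,j],[uv[:,1],uv[:,0]],order=1) for j in (0,1)]
        d=R-G
        if min(d[:8].mean(),d[-8:].mean())>4.5: m=d<3.
        elif max(G[:8].mean(),G[-8:].mean())<58 and max(abs(d).max(),0)<3: m=G>66
        else: continue
        w=np.where(m)[0]
        if len(w)==0: continue
        # contiguous run nearest centre
        runs=np.split(w,np.where(np.diff(w)>1)[0]+1); run=min(runs,key=lambda a:abs(o[a].mean()))
        width=o[run[-1]]-o[run[0]]
        pxw=.008*c['fx']/(c['position'][2]-.18) if k!='side' else 0
        if abs(width-pxw)>.35*pxw: continue
        out.append(uvp[i]+n*o[run].mean()); idx.append(i)
    return ray(c,np.array(out),.18)[:,:2],np.array(idx)
def fit(keys,p):
    for it in range(4):
        Q=[centres(k,p)[0] for k in keys]; A=np.vstack(Q)
        def res(pp):
            P_,a=path(pp,.0015); 
            P_=np.vstack([P_,P_[-1]+np.outer(np.arange(1,20)*.0015,[np.cos(a[-1]),np.sin(a[-1])])])
            from scipy.spatial import cKDTree
            dd,j=cKDTree(P_).query(A); aa=np.r_[a,np.full(19,a[-1])][j]; dv=A-P_[j]
            lat=-np.sin(aa)*dv[:,0]+np.cos(aa)*dv[:,1]
            return np.r_[lat/.0007,(pp[0]-p[0])/.003,(pp[1]-p[1])/.003,(pp[8]-p[8])/.003,pp[6]/.1,(pp[5]-.12)/.003]
        s=least_squares(res,p,loss='soft_l1',diff_step=1e-4); p=s.x
    l=res(p)[:len(A)]*.7
    return p,[len(x) for x in Q],np.sqrt((l**2).mean()),Q,l
E
python3 - <<'E'
from fit import *
p0=np.array([.489,.185,-np.pi/2,.124,1.07,.12,0,-1.05,.146])
print("seed",fit.__name__)
for ks in (['w0'],['w1'],['top'],['w0','w1']):
    try:
        p,n,e,Q,l=fit(ks,p0); print(ks,n,"rms mm",e.round(2),np.round(p,4)); 
        P_,a=path(p); print("  pts",[(np.round(P_[i]*1000,1)).tolist() for i in range(0,len(P_),40)])
    except Exception as ex: print(ks,repr(ex))
import pickle; pickle.dump(p,open("p.pkl","wb"))
for k in ('w0','w1'):
    c,im,_=D[k]; b=cv2.resize(im[:,:,::-1].copy(),None,fx=2.2,fy=2.2,interpolation=cv2.INTER_CUBIC)
    P_,a=path(p); uv=proj(c,np.c_[P_,np.full(len(P_),.18)])*2.2+.6
    for x,y in uv[::3]: cv2.circle(b,(int(x),int(y)),0,(0,0,255),-1)
    cv2.imwrite(f"pics/ov_{k}.png",b[:480,:800] if k=='w0' else b[:420,300:1100])
E
```

```text
seed fit
['w0'] [62] rms mm 0.27 [ 0.4889  0.185  -1.5667  0.1276  1.0714  0.1198 -0.0824 -0.9128  0.146 ]
  pts [[488.9, 185.0], [489.0, 145.0], [489.2, 105.0], [492.8, 64.9], [522.6, 39.5], [556.3, 19.7], [587.5, -4.8], [595.5, -43.3], [598.7, -83.2], [601.9, -123.0]]
['w1'] [64] rms mm 0.18 [ 0.4905  0.185  -1.5792  0.128   1.0855  0.121  -0.0736 -0.9322  0.146 ]
  pts [[490.5, 185.0], [490.2, 145.0], [489.9, 105.0], [492.9, 65.1], [522.1, 39.5], [556.2, 19.8], [588.0, -4.0], [596.5, -42.2], [599.3, -82.1], [602.2, -122.0]]
['top'] IndexError('index 0 is out of bounds for axis 1 with size 0')
['w0', 'w1'] [62, 64] rms mm 0.38 [ 0.4904  0.185  -1.5778  0.1279  1.0866  0.1206 -0.0875 -0.9165  0.146 ]
  pts [[490.4, 185.0], [490.1, 145.0], [489.8, 105.0], [492.9, 65.1], [522.2, 39.6], [556.0, 19.9], [587.7, -4.5], [596.0, -42.9], [599.0, -82.8], [602.0, -122.7]]
```

Run:
```python
from fit import *
# home: red buffer face, peg, pivot pixel blobs
for k in ('w0','w1','top','side'):
    c,im,_=D[k]; h=cv2.cvtColor(im,cv2.COLOR_RGB2HSV)
    red=((h[...,0]<6)|(h[...,0]>174))&(h[...,1]>180)&(h[...,2]>50)
    yel=(abs(h[...,0].astype(int)-24)<6)&(h[...,1]>180)&(h[...,2]>60)
    blu=(abs(h[...,0].astype(int)-112)<8)&(h[...,1]>150)&(h[...,2]>50)
    for nm,m in (('red',red),('yel',yel),('blu',blu)):
        n,l,s,ce=cv2.connectedComponentsWithStats(m.astype(np.uint8))
        o=[(s[i].tolist(),ce[i].round(1).tolist()) for i in range(1,n) if s[i,4]>25]
        print(k,nm,o, [ray(c,np.array([x[1]]),.18 if nm!='yel' else .21)[0].round(4).tolist() for x in o])
```

```text
w0 red [([321, 80, 15, 20, 258], [328.1, 89.3])] [[0.6046, -0.1695, 0.18]]
w0 yel [([248, 122, 17, 11, 136], [255.8, 127.2]), ([273, 126, 44, 19, 452], [297.3, 134.2]), ([93, 288, 6, 9, 39], [95.8, 291.5]), ([75, 292, 13, 25, 99], [80.3, 304.0]), ([418, 293, 11, 28, 85], [423.5, 306.0]), ([73, 320, 13, 21, 91], [77.6, 332.5]), ([421, 322, 10, 19, 79], [426.2, 331.9])] [[0.5639, -0.086, 0.21], [0.5564, -0.1315, 0.21], [0.3542, 0.1221, 0.21], [0.3348, 0.1459, 0.21], [0.3315, -0.31, 0.21], [0.2881, 0.1579, 0.21], [0.289, -0.3213, 0.21]]
w0 blu [([63, 176, 38, 29, 450], [78.6, 189.4])] [[0.4844, 0.1394, 0.18]]
w1 red [([463, 41, 25, 22, 362], [476.5, 51.8])] [[0.6049, -0.1716, 0.18]]
w1 yel [([401, 83, 19, 12, 164], [409.6, 88.6]), ([430, 91, 43, 16, 365], [457.3, 97.9]), ([73, 293, 14, 48, 181], [78.3, 317.8]), ([418, 294, 11, 25, 71], [423.8, 306.0]), ([421, 323, 10, 18, 79], [426.4, 331.9])] [[0.5642, -0.087, 0.21], [0.555, -0.1391, 0.21], [0.2728, 0.3121, 0.21], [0.292, -0.151, 0.21], [0.2495, -0.1623, 0.21]]
w1 blu [([206, 144, 16, 27, 325], [212.7, 157.0])] [[0.4865, 0.1267, 0.18]]
top red [([349, 174, 6, 9, 48], [351.7, 177.9])] [[0.6051, -0.1712, 0.18]]
top yel [] []
top blu [([68, 70, 63, 38, 1595], [104.6, 90.0])] [[0.7969, 0.3757, 0.18]]
side red [([394, 43, 10, 9, 76], [398.4, 47.3]), ([269, 142, 8, 10, 51], [272.7, 145.7])] [[0.3994, -0.984, 0.18], [0.6037, -0.1723, 0.18]]
side yel [([284, 143, 9, 10, 54], [288.2, 146.8]), ([0, 351, 41, 33, 1036], [17.9, 368.3])] [[0.554, -0.1346, 0.21], [0.7253, 0.5488, 0.21]]
side blu [([0, 0, 188, 206, 24885], [75.7, 73.0]), ([393, 35, 9, 7, 48], [397.3, 37.7]), ([274, 213, 14, 28, 280], [280.6, 225.5]), ([13, 321, 67, 63, 2009], [46.8, 347.8])] [[1.3239, -0.3513, 0.18], [0.4159, -1.086, 0.18], [0.4935, 0.1035, 0.18], [0.7316, 0.4948, 0.18]]
```

Run:
```python
from h import *
from fit import path
import pickle
p=pickle.load(open("p.pkl","rb")); P,a=path(p,.001)
# IK feasibility along the path
for i in range(60,len(P),60): print(i,P[i].round(4),a[i].round(3),np.round(inverse_kinematics([*P[i],.2215],q(a[i])),2))
i=np.argmin(abs(P[:,1]-.1245)); h=a[i]
gripper_to(.045,5)
r.move_to([*P[i],.30],q(h))
F0=np.array(telemetry.current_wrist_force())
print(r.move_l([*P[i],.2217],vel=.12,guard=5))
print(telemetry.current_ee_pos(),telemetry.current_wrist_force())
gripper_to(.008,5); r.hold(.1)
print("open",telemetry.current_opening(),telemetry.current_ee_pos(),telemetry.current_wrist_force(),telemetry.current_torque(),telemetry.current_t(),F0)
im=vision.snapshot("wrist"); cv2.imwrite("pics/g1.png",im[:,:,::-1])
im=vision.snapshot("side"); cv2.imwrite("pics/g1s.png",cv2.resize(im[150:350,180:400,::-1],(800,727)))
for t in ("fin","collar"): print([(d['at'],round(d['score'],2)) for d in models.mark_of(t,"wrist")[:1]],[(d['at'],round(d['score'],2)) for d in models.mark_of(t,"side")[:1]])
```

```text
60 [0.4899 0.125 ] -1.578 [ 0.11  0.18  1.66 -0.    1.3   1.69]
120 [0.4929 0.0651] -1.164 [-0.01  0.16  1.68 -0.    1.3   1.16]
180 [0.5399 0.0301] -0.491 [-0.07  0.23  1.59 -0.    1.32  0.42]
240 [ 0.5877 -0.0045] -0.972 [-0.13  0.3   1.49 -0.    1.35  0.85]
300 [ 0.5975 -0.0629] -1.495 [-0.22  0.32  1.46 -0.    1.36  1.27]
360 [ 0.602  -0.1227] -1.495 [-0.31  0.34  1.43 -0.    1.37  1.18]
False
[0.49062483 0.12476758 0.22286157] [ 0.40801242 -0.51683155  0.60229337]
open 0.01240739076664568 [0.49002184 0.12499395 0.22180387] [-0.15869291 -0.29191204  0.07634459] [-0.02203294 -0.02506357 -0.05510796] 8.5 [ 0.21500941 -1.16603419  0.04158938]
[([0.4939, 0.1267, 0.204], 0.71)] [([0.4917, 0.1256, 0.201], 0.81)]
[([0.4891, 0.1229, 0.1764], 0.9)] [([0.488, 0.1266, 0.1737], 0.78)]
```

View pics/g1.png

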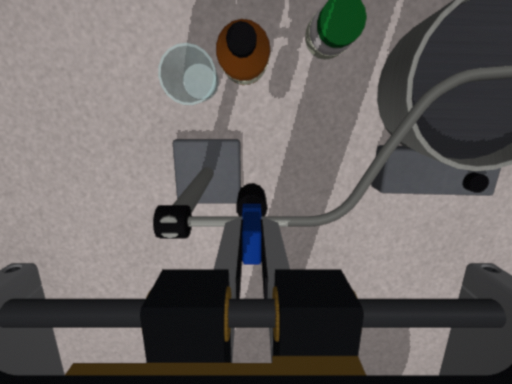

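```bash
python3 -c "
import cv2;im=cv2.imread('pics/g1s.png');cv2.imwrite('pics/g1s2.png',cv2.resize(im,(600,545)))"
```

```text
(no output)
```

View pics/g1s2.png

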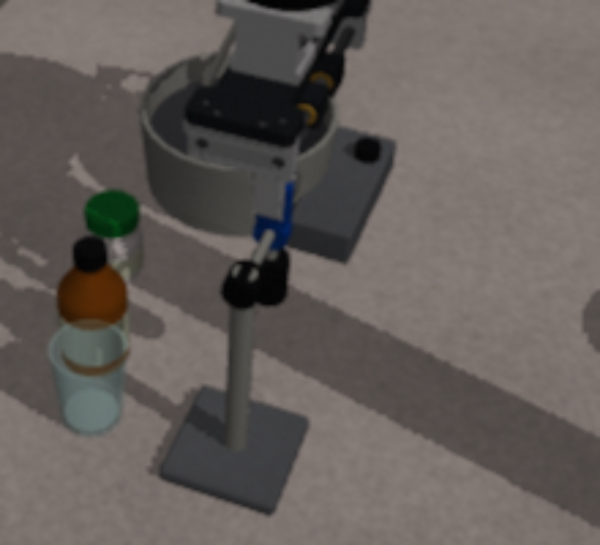

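```bash
cat > ctl.py <<'E'
from h import *
from fit import path
import pickle
p=pickle.load(open("p.pkl","rb")); P,A=path(p,.001)
# extend last leg
n=40; P=np.vstack([P,P[-1]+np.outer(np.arange(1,n)*.001,[np.cos(A[-1]),np.sin(A[-1])])]); A=np.r_[A,np.full(n-1,A[-1])]
def wf(n=3):
    return np.mean([telemetry.current_wrist_force() for _ in range(n)],0)
def run(i0,i1,off,Z,B,step=4,vel=.05,guard=5,gain=.00025,fmax=6):
    """B baseline force; off lateral offset (m, left +). returns i,off"""
    i=i0
    while i<i1:
        j=min(i+step,i1); t=np.array([np.cos(A[j]),np.sin(A[j])]); nn=np.array([-t[1],t[0]])
        hit=r.move_l([*(P[j]+off*nn),Z],rot=q(A[j]),vel=vel,guard=guard)
        F=wf()-B; ft,fn=F[:2]@t,F[:2]@nn
        T=np.array(telemetry.current_torque()); e=telemetry.current_ee_pos()
        if abs(fn)>1.0: off+=np.clip(gain*fn,-.0012,.0012)
        lat=(np.array(e[:2])-P[j])@nn
        print(j,"hit" if hit else "",f"ft {ft:.1f} fn {fn:.1f} fz {F[2]:.1f} Mz {T[2]:.2f} off {off*1000:.1f} lat {lat*1000:.1f}")
        i=j
        if hit or abs(ft)>fmax or abs(fn)>fmax or abs(F[2])>fmax: print("STOP"); break
    return i,off
E
python3 - <<'E'
from ctl import *
e=np.array(telemetry.current_ee_pos()); i=np.argmin(abs(P[:,1]-e[1])); print(i,e)
B=wf(); print(B)
r.move_l([e[0],e[1],e[2]+.0017],vel=.02); r.hold(.1); print(wf()-B, telemetry.current_ee_pos())
B=wf()
t0=telemetry.current_t()
i,off=run(i,i+32,(e[0]-P[i][0]),e[2]+.0017,B)
print(telemetry.current_t()-t0,telemetry.current_t()); pickle.dump((i,off,e[2]+.0017,B),open("st.pkl","wb"))
E
```

```text
60 [0.49002912 0.12499208 0.22178711]
[-0.3816525   1.00976688  1.03612725]
[ 0.37764006 -1.63673237 -1.75063318] [0.48979548 0.12499453 0.22319013]
64  ft -0.8 fn 0.7 fz -0.1 Mz -0.03 off 0.1 lat 0.0
68  ft -1.3 fn 0.4 fz -0.6 Mz 0.02 off 0.1 lat 0.1
72  ft -0.8 fn -0.7 fz -0.6 Mz 0.03 off 0.1 lat 0.1
76  ft -0.9 fn 0.6 fz -1.7 Mz 0.00 off 0.1 lat 0.1
80  ft -1.3 fn 0.7 fz -0.2 Mz -0.02 off 0.1 lat 0.1
84  ft -1.2 fn -0.0 fz -0.4 Mz 0.03 off 0.1 lat 0.1
88  ft -1.0 fn 0.3 fz 0.4 Mz 0.02 off 0.1 lat 0.1
92  ft -0.3 fn -0.4 fz -1.4 Mz 0.00 off 0.1 lat 0.1
2.0 11.15
```

```bash
sed -i 's/def wf(n=3)/def wf(n=10)/' ctl.py
python3 - <<'E'
from ctl import *
i,off,Z,B=pickle.load(open("st.pkl","rb")); B=np.array([0,0,-1.]) 
t0=telemetry.current_t()
for _ in range(3):telemetry.current_wrist_force()
print(telemetry.current_t()-t0)
i,off=run(i,152,off,Z,B)
print(telemetry.current_t()); pickle.dump((i,off,Z,B),open("st.pkl","wb"))
E
```

```text
0.0
96  ft -0.5 fn -0.3 fz 0.2 Mz 0.02 off 0.1 lat 0.1
100  ft 0.5 fn -0.4 fz -0.7 Mz -0.04 off 0.1 lat 0.1
104  ft -1.7 fn 0.3 fz 0.3 Mz 0.05 off 0.1 lat 0.1
108  ft 0.2 fn -0.1 fz 0.0 Mz 0.04 off 0.1 lat 0.1
112  ft -0.1 fn 0.6 fz 0.0 Mz 0.02 off 0.1 lat 0.1
116  ft -0.8 fn 1.3 fz -0.4 Mz 0.01 off 0.4 lat 0.1
120  ft -0.2 fn -0.1 fz -0.1 Mz 0.02 off 0.4 lat 0.5
124  ft 0.1 fn 0.1 fz -0.4 Mz -0.05 off 0.4 lat 0.4
128  ft -0.2 fn -1.1 fz 0.0 Mz 0.01 off 0.1 lat 0.5
132  ft 0.3 fn 0.2 fz -0.2 Mz 0.03 off 0.1 lat 0.2
136  ft -1.4 fn 1.0 fz 0.9 Mz 0.03 off 0.4 lat 0.2
140  ft 0.0 fn -0.5 fz 0.0 Mz 0.00 off 0.4 lat 0.4
144  ft -0.4 fn -0.1 fz -0.2 Mz -0.02 off 0.4 lat 0.5
148  ft -0.0 fn -0.4 fz -0.2 Mz 0.04 off 0.4 lat 0.4
152  ft -0.2 fn 0.5 fz -0.5 Mz 0.00 off 0.4 lat 0.4
14.9
```

Run:
```python
from ctl import *
i,off,Z,B=pickle.load(open("st.pkl","rb"))
i,off=run(i,290,off,Z,B)
print(telemetry.current_t(),telemetry.current_opening()); pickle.dump((i,off,Z,B),open("st.pkl","wb"))
im=vision.snapshot("side"); cv2.imwrite("pics/m1.png",cv2.resize(im[80:280,150:370,::-1],(640,582)))
im=vision.snapshot("wrist"); cv2.imwrite("pics/m1w.png",im[:,:,::-1])
```

```text
156  ft -0.0 fn 0.9 fz -0.6 Mz 0.10 off 0.4 lat 0.4
160  ft -0.3 fn -0.3 fz -0.1 Mz 0.05 off 0.4 lat 0.4
164  ft 0.5 fn 0.6 fz 0.1 Mz -0.05 off 0.4 lat 0.4
168  ft 0.9 fn -0.0 fz -0.0 Mz 0.01 off 0.4 lat 0.4
172  ft 0.1 fn -0.4 fz -0.8 Mz 0.01 off 0.4 lat 0.4
176  ft 0.2 fn -0.2 fz -1.1 Mz 0.02 off 0.4 lat 0.4
180  ft 0.8 fn -0.0 fz -0.8 Mz -0.04 off 0.4 lat 0.4
184  ft 0.2 fn 0.5 fz -1.3 Mz -0.02 off 0.4 lat 0.4
188  ft 0.1 fn -0.7 fz -0.0 Mz 0.00 off 0.4 lat 0.4
192  ft -0.3 fn 0.9 fz -0.1 Mz -0.03 off 0.4 lat 0.4
196  ft 0.6 fn -0.5 fz -0.7 Mz -0.03 off 0.4 lat 0.4
200  ft 0.0 fn -0.0 fz -1.1 Mz 0.01 off 0.4 lat 0.4
204  ft 0.3 fn 0.2 fz -0.3 Mz 0.03 off 0.4 lat 0.4
208  ft -0.3 fn 0.1 fz 0.1 Mz -0.04 off 0.4 lat 0.4
212  ft 0.1 fn -0.9 fz 0.0 Mz 0.02 off 0.4 lat 0.4
216  ft 0.1 fn -0.0 fz -0.9 Mz -0.01 off 0.4 lat 0.4
220  ft 0.5 fn 0.2 fz -1.0 Mz 0.02 off 0.4 lat 0.4
224  ft -0.6 fn 0.2 fz -0.0 Mz -0.02 off 0.4 lat 0.4
228  ft -0.1 fn 0.5 fz -0.2 Mz 0.03 off 0.4 lat 0.4
232  ft 0.3 fn 1.3 fz -0.5 Mz -0.05 off 0.7 lat 0.4
236  ft -0.3 fn -0.4 fz -1.0 Mz 0.03 off 0.7 lat 0.6
240  ft -0.3 fn -0.7 fz -0.2 Mz -0.04 off 0.7 lat 0.6
244  ft -0.1 fn -0.0 fz -0.0 Mz -0.00 off 0.7 lat 0.6
248  ft -0.1 fn -0.0 fz -0.5 Mz -0.01 off 0.7 lat 0.6
252  ft 0.5 fn -0.5 fz -0.5 Mz 0.01 off 0.7 lat 0.7
256  ft -0.4 fn 0.4 fz 0.2 Mz -0.01 off 0.7 lat 0.6
260  ft 0.2 fn -0.3 fz 0.3 Mz -0.01 off 0.7 lat 0.6
264  ft 0.5 fn 0.1 fz -0.7 Mz 0.05 off 0.7 lat 0.7
268  ft 0.4 fn -0.1 fz -1.2 Mz -0.02 off 0.7 lat 0.7
272  ft 0.1 fn -0.2 fz -1.0 Mz 0.02 off 0.7 lat 0.7
276  ft 0.2 fn 0.4 fz -0.6 Mz -0.01 off 0.7 lat 0.7
280  ft 0.8 fn -0.5 fz -0.6 Mz -0.01 off 0.7 lat 0.7
284  ft -0.5 fn 0.8 fz 0.4 Mz -0.05 off 0.7 lat 0.7
288  ft 0.1 fn -0.2 fz -0.5 Mz 0.06 off 0.7 lat 0.7
290  ft -0.3 fn 0.4 fz -0.3 Mz -0.02 off 0.7 lat 0.7
23.7167 0.01184401930054655
```

View pics/m1w.png

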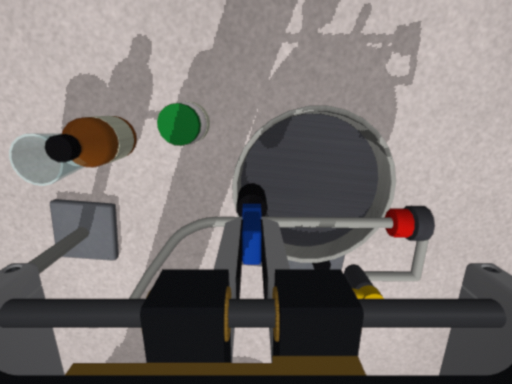

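View pics/m1.png

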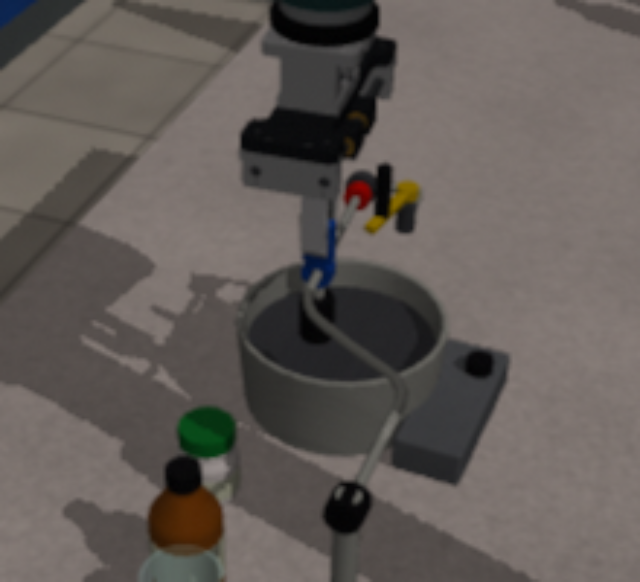

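Run:
```python
from ctl import *
i,off,Z,B=pickle.load(open("st.pkl","rb"))
i,off=run(i,384,off,Z,B,step=6,vel=.05)
i,off=run(i,404,off,Z,B,step=1,vel=.02,guard=5,fmax=3.0)
print(telemetry.current_t(),telemetry.current_opening(),telemetry.current_ee_pos()); pickle.dump((i,off,Z,B),open("st.pkl","wb"))
```

```text
296  ft 0.2 fn -0.6 fz 0.1 Mz 0.02 off 0.7 lat 0.8
302  ft -0.4 fn 0.4 fz -0.8 Mz -0.02 off 0.7 lat 0.7
308  ft -0.4 fn 0.2 fz -0.2 Mz -0.01 off 0.7 lat 0.7
314  ft -0.0 fn 0.5 fz 0.2 Mz 0.05 off 0.7 lat 0.7
320  ft 0.4 fn -0.2 fz 0.6 Mz 0.03 off 0.7 lat 0.7
326  ft 0.2 fn -0.8 fz 0.3 Mz -0.02 off 0.7 lat 0.7
332  ft 0.4 fn 0.1 fz -0.1 Mz -0.01 off 0.7 lat 0.7
338  ft 0.5 fn -0.2 fz 0.5 Mz 0.04 off 0.7 lat 0.8
344  ft -0.0 fn -0.6 fz -0.2 Mz -0.01 off 0.7 lat 0.7
350  ft 0.5 fn -0.4 fz -0.1 Mz 0.03 off 0.7 lat 0.7
356  ft 1.0 fn 0.3 fz 0.4 Mz -0.04 off 0.7 lat 0.7
362  ft 0.2 fn 0.5 fz 0.4 Mz 0.03 off 0.7 lat 0.7
368  ft -0.3 fn -0.5 fz 0.2 Mz 0.03 off 0.7 lat 0.7
374  ft -0.6 fn 0.0 fz -0.6 Mz -0.04 off 0.7 lat 0.7
380  ft 0.2 fn -0.6 fz 0.1 Mz -0.04 off 0.7 lat 0.7
384  ft 0.4 fn -0.7 fz -1.3 Mz -0.03 off 0.7 lat 0.7
385  ft -0.6 fn 0.2 fz 0.3 Mz 0.04 off 0.7 lat 0.7
386  ft -0.1 fn 0.1 fz -0.6 Mz 0.05 off 0.7 lat 0.7
387  ft 0.4 fn 0.3 fz 0.5 Mz -0.00 off 0.7 lat 0.7
388  ft -0.4 fn -1.1 fz 0.3 Mz 0.04 off 0.4 lat 0.7
389  ft -0.2 fn 0.2 fz -1.3 Mz 0.02 off 0.4 lat 0.4
390  ft 0.2 fn -0.0 fz -0.2 Mz -0.01 off 0.4 lat 0.4
391  ft -0.2 fn -0.8 fz -0.8 Mz -0.00 off 0.4 lat 0.5
392  ft -1.7 fn 0.9 fz -0.4 Mz 0.04 off 0.4 lat 0.4
393  ft -2.5 fn -0.4 fz 1.1 Mz -0.02 off 0.4 lat 0.4
394  ft -2.9 fn -0.2 fz 0.3 Mz 0.01 off 0.4 lat 0.4
395  ft -4.3 fn 0.3 fz 1.3 Mz -0.01 off 0.4 lat 0.4
STOP
30.8167 0.01243382366424857 [ 0.60504457 -0.15689017  0.22350943]
```

Run:
```python
from ctl import *
i,off,Z,B=pickle.load(open("st.pkl","rb"))
i,off=run(i,398,off,Z,B,step=1,vel=.02,guard=6,fmax=6.5)
print(telemetry.current_t(),telemetry.current_opening(),telemetry.current_ee_pos()); pickle.dump((i,off,Z,B),open("st.pkl","wb"))
im=vision.snapshot("side"); cv2.imwrite("pics/n1.png",cv2.resize(im[100:220,200:340,::-1],(700,600),interpolation=cv2.INTER_CUBIC))
im=vision.snapshot("wrist"); cv2.imwrite("pics/n1w.png",cv2.resize(im[150:290,180:360,::-1],(720,560),interpolation=cv2.INTER_CUBIC))
```

```text
396  ft -6.0 fn -0.5 fz 1.8 Mz -0.05 off 0.4 lat 0.5
397  ft -5.8 fn 0.2 fz 2.5 Mz 0.02 off 0.4 lat 0.5
398  ft -6.2 fn -0.5 fz 3.7 Mz -0.03 off 0.4 lat 0.4
31.5667 0.012559808495722753 [ 0.60522527 -0.15895655  0.22387391]
```

View pics/n1.png

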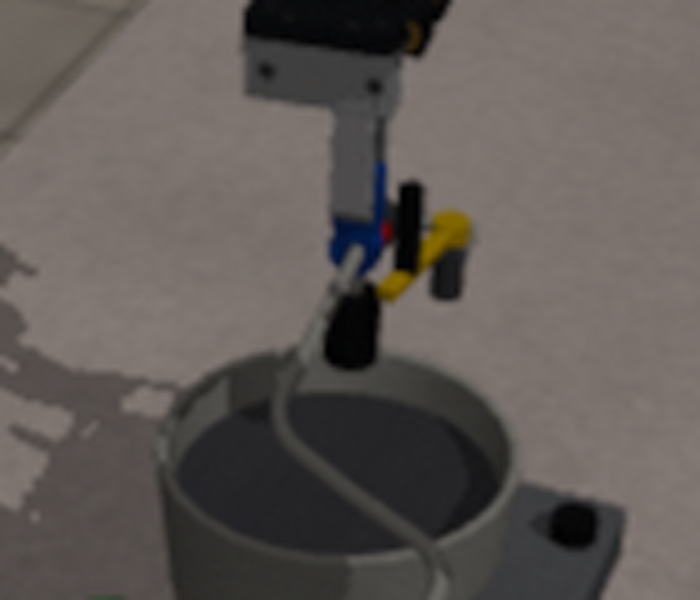

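View pics/n1w.png

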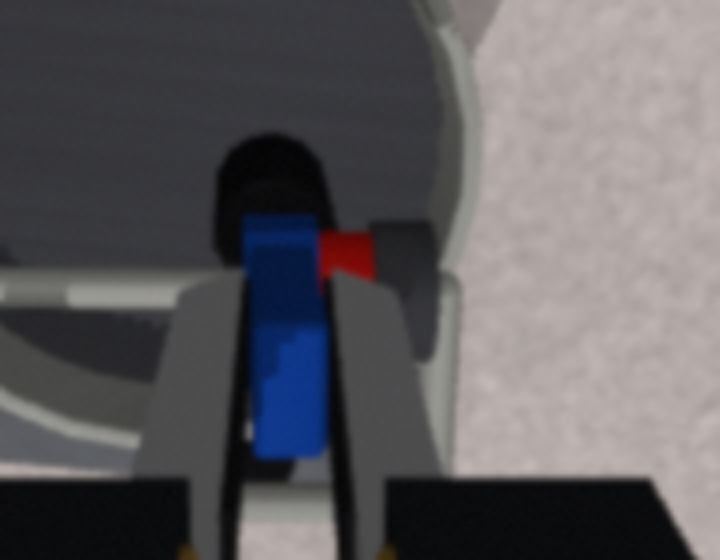

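Run:
```python
from ctl import *
i,off,Z,B=pickle.load(open("st.pkl","rb"))
for k in range(9):
    i-=1; t=np.array([np.cos(A[i]),np.sin(A[i])]); nn=np.array([-t[1],t[0]])
    r.move_l([*(P[i]+off*nn),Z],vel=.02); r.hold(.05); F=wf(20)-B
    print(i,F[:2]@t,F[:2]@nn,F[2],np.array(telemetry.current_ee_pos()).round(4))
    if F[:2]@t>-1.3: break
pickle.dump((i,off,Z,B),open("st.pkl","wb"))
im=vision.snapshot("wrist"); cv2.imwrite("pics/n2w.png",cv2.resize(im[150:290,180:360,::-1],(720,560),interpolation=cv2.INTER_CUBIC)); print(telemetry.current_t())
```

```text
397 -5.746467217917907 0.23429612243722556 2.749132011021103 [ 0.6052 -0.1584  0.2239]
396 -5.586387246442142 -0.21015158523459015 1.3934987353808206 [ 0.6051 -0.1578  0.2238]
395 -4.773102009596811 0.40194863446104007 2.475162449845619 [ 0.6051 -0.1573  0.2237]
394 -4.4701665878470065 0.0773733422610977 2.4970877596497205 [ 0.6051 -0.1567  0.2235]
393 -3.5580262410111576 0.03343725197435668 2.532248107870541 [ 0.605  -0.1559  0.2235]
392 -1.7937059719528041 -0.22243891783766467 1.3444711694355957 [ 0.6049 -0.155   0.2234]
391 0.3107920452409212 0.05363678276174952 -0.5928878414067287 [ 0.6048 -0.1541  0.2234]
33.8167
```

View pics/n2w.png

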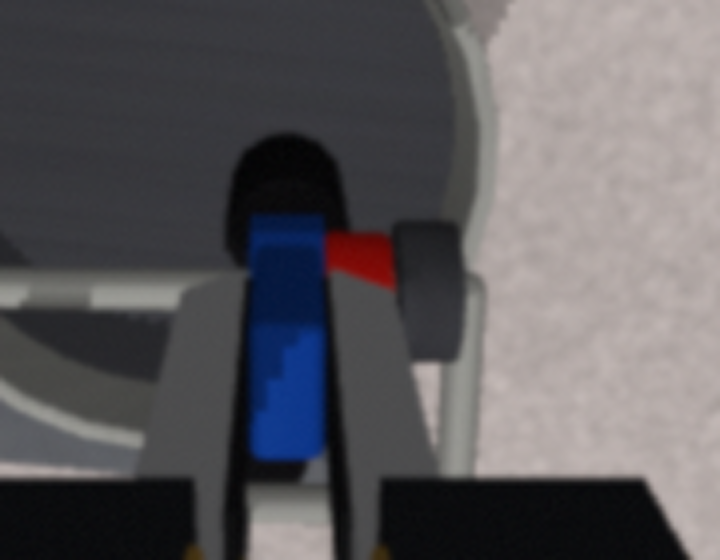

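Run:
```python
from fit import *
# triangulate peg: black peg base/ yellow parts & use w0,w1; crop views
for k,(u0,v0) in (('w0',(235,70)),('w1',(385,30))):
    im=D[k][1][v0:v0+90,u0:u0+120,::-1]; cv2.imwrite(f"pics/k_{k}.png",cv2.resize(im,(600,450),interpolation=cv2.INTER_CUBIC))
a=cv2.imread("pics/k_w0.png");b=cv2.imread("pics/k_w1.png");cv2.imwrite("pics/k.png",cv2.resize(np.vstack([a,b]),(400,600)))
```

```text
(no output)
```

View pics/k_w0.png

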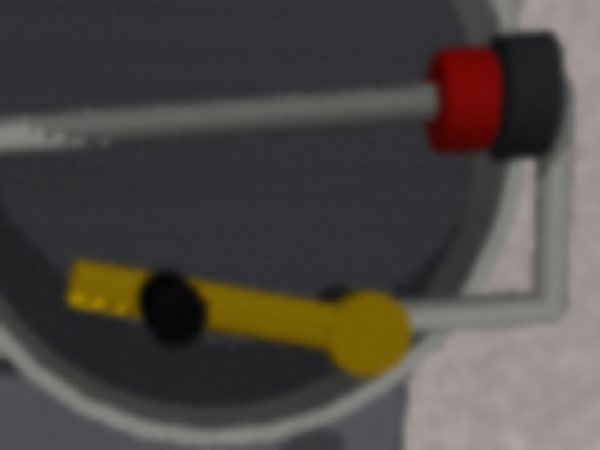

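View pics/k_w1.png

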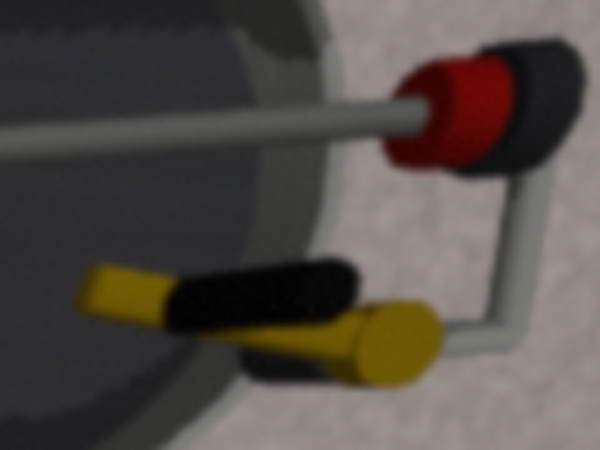

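Run:
```python
from fit import *
def tri(a,b):
    L=[]
    for k,uv in (('w0',a),('w1',b)):
        c=D[k][0]; w,x,y,z=c['orientation'];R=Rt.from_quat([x,y,z,w]).as_matrix()
        d=R@np.array([(uv[0]-c['cx'])/c['fx'],(uv[1]-c['cy'])/c['fy'],1]);d/=np.linalg.norm(d); L.append((np.array(c['position']),np.eye(3)-np.outer(d,d)))
    A=sum(M for _,M in L);b_=sum(M@o for o,M in L); return np.linalg.solve(A,b_)
peg=tri((270,131.6),(451.4,88)); piv=tri((309,136.6),(465,99)); print(peg.round(4),piv.round(4))
print([ray(D[k][0],[uv],.256)[0].round(4).tolist() for k,uv in (('w0',(270,131.6)),('w1',(451.4,88)))])
print([ray(D[k][0],[uv],.215)[0].round(4).tolist() for k,uv in (('w0',(309,136.6)),('w1',(465,99)))])
h=-1.495; t=np.array([np.cos(h),np.sin(h)]);n=np.array([-t[1],t[0]])
for hm in ([.6045,-.1545],[.6045,-.157]): print("pivot from home",np.array(hm)-.015*t-.048*n)
for pv in (np.array([.5555,-.1405]),piv[:2]): d=peg[:2]-pv; print(np.hypot(*d), np.arctan2(d@n,-d@t))
print("t,n",t,n)
```

```text
[ 0.5623 -0.0985  0.2565] [ 0.554  -0.1434  0.2154]
[[0.5629, -0.0984, 0.256], [0.5617, -0.0991, 0.256]]
[[0.5543, -0.1434, 0.215], [0.5538, -0.1438, 0.215]]
pivot from home [ 0.55550196 -0.14317781]
pivot from home [ 0.55550196 -0.14567781]
0.042493028759895815 0.23583572648541265
0.0456115321420451 0.25719270722708065
t,n [ 0.07572377 -0.99712883] [0.99712883 0.07572377]
```

Run:
```python
from ctl import *
i,off,Z,B=pickle.load(open("st.pkl","rb"))
e=np.array(telemetry.current_ee_pos())
gripper_to(.022,5)
print(wf()-B)
r.move_l([e[0],e[1],.31],vel=.15,guard=4)
c=vision.get_calibration("wrist"); im=vision.snapshot("wrist"); pickle.dump((c,im),open("rel.pkl","wb")); cv2.imwrite("pics/n3w.png",cv2.resize(im[90:290,150:400,::-1],(750,600),interpolation=cv2.INTER_CUBIC))
for cam in ("wrist","top","side"):
    if cam!="wrist": vision.snapshot(cam)
    for t in ("fin","collar","keeper_peg","keeper_pivot"): print(cam,t,[(d['at'],round(d['score'],2)) for d in models.mark_of(t,cam)[:1]])
print(telemetry.current_t(),telemetry.current_ee_pos())
```

```text
[ 0.25101032 -0.68640825  1.03515484]
wrist fin [([0.6069, -0.1526, 0.2067], 0.73)]
wrist collar [([0.6017, -0.1539, 0.1797], 0.62)]
wrist keeper_peg [([0.5632, -0.0966, 0.2567], 0.72)]
wrist keeper_pivot [([0.5544, -0.1432, 0.2131], 0.62)]
top fin [([0.6038, -0.1535, 0.2069], 0.68)]
top collar [([0.6002, -0.1502, 0.1787], 0.51)]
top keeper_peg [([0.5597, -0.0947, 0.2542], 0.8)]
top keeper_pivot [([0.6026, -0.1599, 0.1803], 0.65)]
side fin [([0.6037, -0.1508, 0.2017], 0.64)]
side collar [([0.603, -0.1528, 0.1773], 0.83)]
side keeper_peg [([0.5637, -0.0949, 0.2566], 0.52)]
side keeper_pivot [([0.5535, -0.14, 0.2054], 0.75)]
35.6917 [ 0.60483234 -0.15408683  0.31003715]
```

View pics/n3w.png

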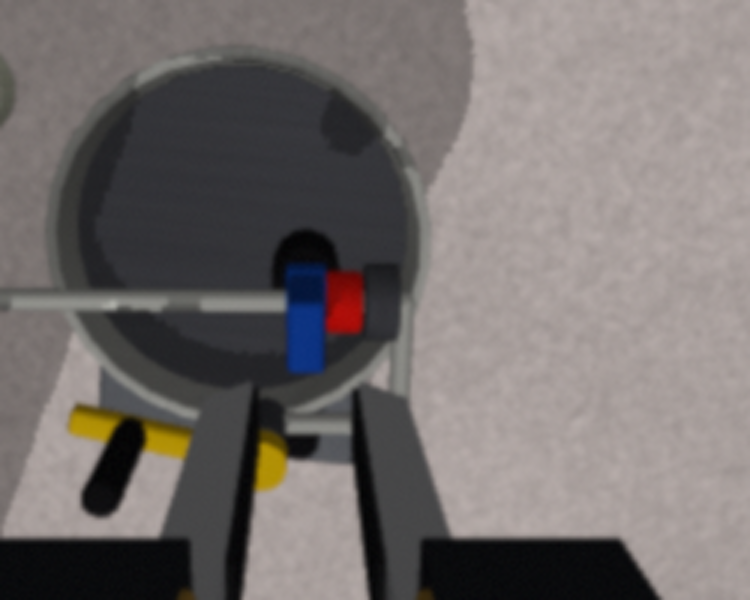

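```bash
cat > kp.py <<'E'
from ctl import *
h=-1.495; t=np.array([np.cos(h),np.sin(h)]);n=np.array([-t[1],t[0]])
PV=np.array([.5549,-.1433]); ZK=.258
def pk(th,z=ZK,rr=.045): return [*(PV+rr*(-np.cos(th)*t+np.sin(th)*n)),z]
def psi(th): return h+np.pi/2-th
E
python3 - <<'E'
from kp import *
th=.25
for x in (.25,.9,1.57): print(np.round(inverse_kinematics(pk(x),q(psi(x))),2),np.round(pk(x),4))
gripper_to(.03,5)
r.move_to(pk(th,.315),q(psi(th)))
print(r.move_l(pk(th),vel=.1,guard=4)); 
gripper_to(.006,5); r.hold(.1)
print(telemetry.current_opening(),telemetry.current_ee_pos(),wf(),telemetry.current_t())
im=vision.snapshot("wrist"); cv2.imwrite("pics/q1.png",cv2.resize(im[90:290,150:400,::-1],(750,600),interpolation=cv2.INTER_CUBIC))
E
```

```text
[-0.3   0.26  1.46 -0.    1.42 -0.12] [ 0.5627 -0.099   0.258 ]
[-0.31  0.3   1.4  -0.    1.44  0.52] [ 0.5879 -0.1127  0.258 ]
[-0.34  0.32  1.37 -0.    1.45  1.15] [ 0.5998 -0.1399  0.258 ]
False
0.01174703884699751 [ 0.56269056 -0.09888543  0.25857674] [-0.4011555   0.46621406  3.43836137] 38.4583
```

View pics/q1.png

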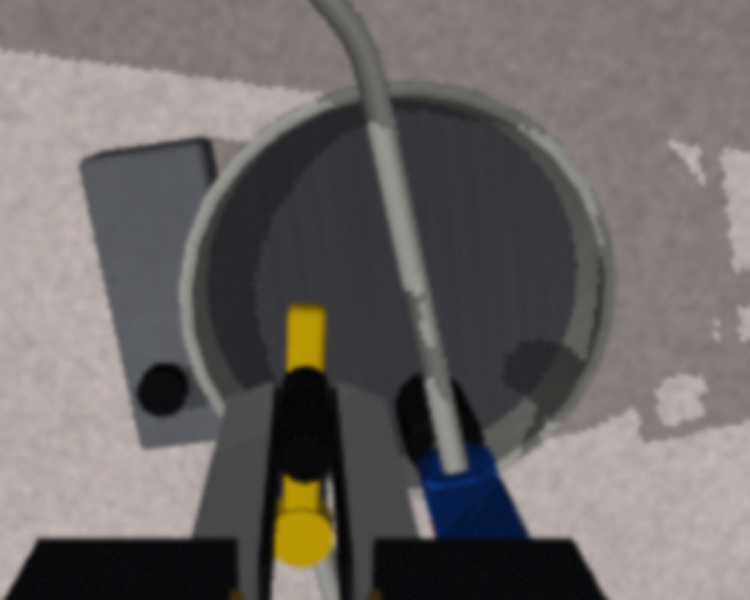

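Run:
```python
from kp import *
for th in list(np.arange(.35,1.5,.1))+[1.5,1.54,1.57]:
    try: hit=r.move_l(pk(th),rot=q(psi(th)),vel=.04,guard=6)
    except r.PlanningError as ex: print(ex); break
    F=wf(); tg=np.sin(th)*t+np.cos(th)*n; rd=-np.cos(th)*t+np.sin(th)*n
    e=np.array(telemetry.current_ee_pos()); d=e[:2]-PV
    print(f"{th:.2f}",hit,"tan %.1f rad %.1f z %.1f"%(F[:2]@tg,F[:2]@rd,F[2]),"ang %.3f"%np.arctan2(d@n,-d@t))
    if hit: break
print(telemetry.current_t(),telemetry.current_opening())
im=vision.snapshot("wrist"); cv2.imwrite("pics/q2.png",cv2.resize(im[90:290,150:400,::-1],(750,600),interpolation=cv2.INTER_CUBIC))
im=vision.snapshot("side"); cv2.imwrite("pics/q2s.png",cv2.resize(im[100:220,200:340,::-1],(700,600),interpolation=cv2.INTER_CUBIC))
```

```text
0.35 False tan 0.2 rad -0.8 z 4.9 ang 0.367
0.45 False tan 0.2 rad -0.2 z 4.3 ang 0.466
0.55 False tan -0.2 rad -1.6 z 5.5 ang 0.563
0.65 False tan 0.6 rad -1.5 z 4.5 ang 0.661
0.75 False tan 0.4 rad -1.9 z 5.8 ang 0.759
0.85 False tan 0.1 rad -1.4 z 4.8 ang 0.857
0.95 False tan 0.9 rad -2.1 z 5.4 ang 0.956
1.05 False tan 0.3 rad -2.2 z 4.9 ang 1.054
1.15 False tan -0.2 rad -1.4 z 4.3 ang 1.153
1.25 False tan -1.0 rad -3.9 z 4.6 ang 1.251
1.35 False tan -0.0 rad -2.5 z 4.6 ang 1.350
1.45 False tan 0.7 rad -3.5 z 3.5 ang 1.449
1.50 False tan -0.0 rad -2.7 z 4.7 ang 1.494
1.54 False tan -1.3 rad -3.3 z 3.7 ang 1.533
1.57 False tan -1.5 rad -4.0 z 3.7 ang 1.560
42.3583 0.012161809624293564
```

View pics/q2.png

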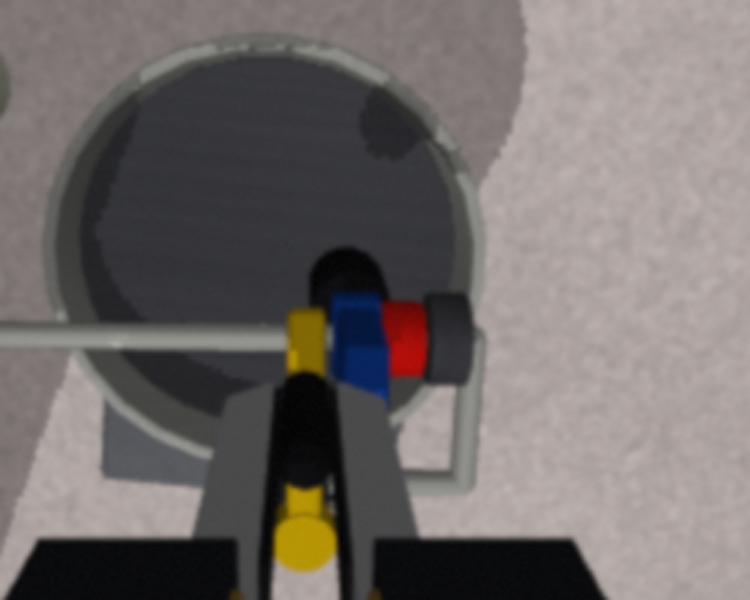

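View pics/q2s.png

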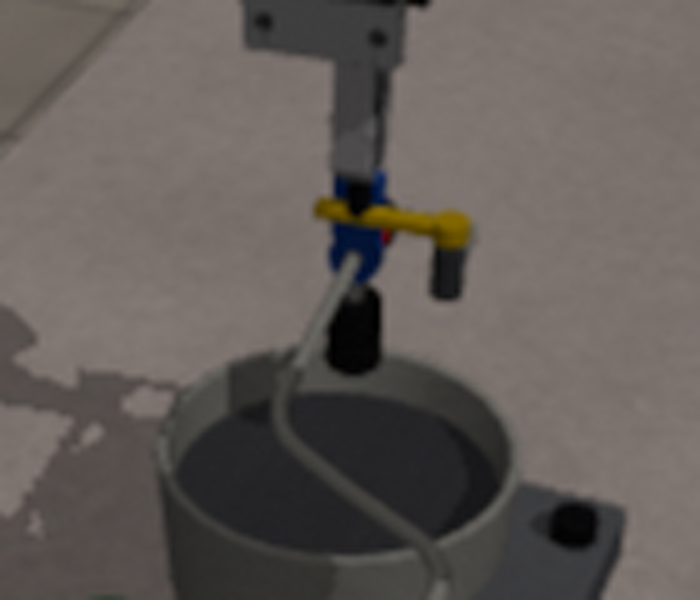

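Run:
```python
from kp import *
for th in [1.57,1.595,1.62,1.645,1.67]:
    hit=r.move_l(pk(th,rr=.0445),rot=q(psi(1.57)),vel=.02,guard=5); r.hold(.05)
    F=wf(20); e=np.array(telemetry.current_ee_pos()); d=e[:2]-PV
    print(f"{th:.2f}",hit,"t %.1f n %.1f z %.1f"%(F[:2]@t,F[:2]@n,F[2]),"ang %.3f"%np.arctan2(d@n,-d@t))
    if hit or F[:2]@t<-4: break
print(telemetry.current_t())
```

```text
1.57 False t -2.8 n -3.1 z 3.0 ang 1.561
1.59 False t -5.2 n -3.4 z 3.7 ang 1.564
43.0583
```

Run:
```python
from kp import *
r.move_l(pk(1.57),vel=.02)
gripper_to(.024,5); print(wf())
e=telemetry.current_ee_pos()
r.move_l([e[0],e[1],.34],vel=.15)
c=vision.get_calibration("wrist"); im=vision.snapshot("wrist"); pickle.dump((c,im),open("fin.pkl","wb")); cv2.imwrite("pics/f1.png",cv2.resize(im[90:290,150:400,::-1],(750,600),interpolation=cv2.INTER_CUBIC))
for x in ("fin","collar","keeper_peg","keeper_pivot"): print(x,[(d['at'],round(d['score'],2)) for d in models.mark_of(x,"wrist")[:1]])
im=vision.snapshot("side"); cv2.imwrite("pics/f1s.png",cv2.resize(im[100:220,200:340,::-1],(700,600),interpolation=cv2.INTER_CUBIC))
print(telemetry.current_t())
```

```text
[-0.02674219  0.17942848  0.22996963]
fin [([0.6078, -0.1538, 0.2041], 0.79)]
collar [([0.6057, -0.1539, 0.1795], 0.63)]
keeper_peg [([0.6076, -0.1521, 0.2046], 0.61)]
keeper_pivot [([0.5546, -0.1401, 0.2124], 0.78)]
44.7333
```

View pics/f1.png

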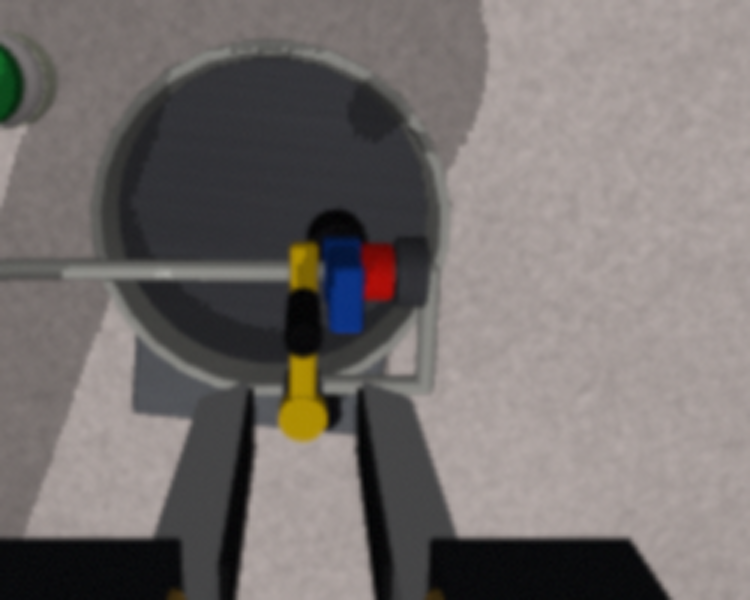

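View pics/f1s.png

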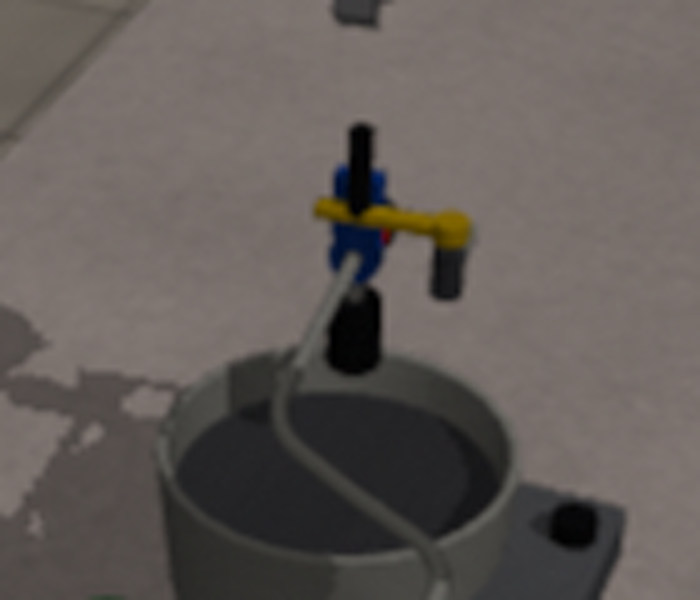

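Run:
```python
from h import *
im=vision.snapshot("top"); cv2.imwrite("pics/end.png",im[:,:,::-1])
for x in ("amber_bottle","jar","beaker","bath"): print(x,[(d['at'],round(d['score'],2)) for d in models.mark_of(x,"top")[:1]])
r.hold(.3); print(telemetry.current_t(), telemetry.current_wrist_force())
r.sign_off()
```

```text
amber_bottle [([0.633, 0.1342, -0.0002], 0.66)]
jar [([0.6532, 0.0328, -0.0027], 0.87)]
beaker [([0.6109, 0.1867, 0.0003], 0.58)]
bath [([0.5994, -0.1223, 0.0018], 0.93)]
45.2833 [-0.76296999  0.23169247  0.85748915]
the job is handed in; nothing more can be done
```

The job is done and handed in at about 45 s of the 72 s allowed. The collar is home, the keeper is closed behind its fin, and the robot was clear and touching nothing when I handed in.

- **Collar:** I fitted the bent wire from two wrist-camera views, gripped the fin with 5 N, and slid the collar round both corners. Side forces read at each step stayed at about 1.3 N or less.
- **Buffer:** I pressed it with about 6 N. The pictures show it gave by about 3 mm. I then eased back until the force was near zero and let go, and the ring stayed touching the buffer.
- **Keeper:** I pinched the peg and swung it to its stop, at about 1.56 rad measured, with about 5 N rise in force at the stop. I backed off, let go and lifted clear. The last wrist and side pictures show the bar across the wire behind the fin, with the collar still against the buffer.
- **Bystanders:** The bottle, jar, beaker and bath read within about 5 mm of their first positions, which is about the accuracy of the measurement.

Two checks did not come out clean:

- **Push height:** While pressing the buffer, the vertical force rose to about 4 N, so the collar probably tilted slightly in the grip. It looked upright after release.
- **Keeper peg:** In the last wrist picture the network placed the keeper peg on the fin. I disregarded that, because both pictures show the peg behind the fin.

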